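# Radius leaves on a mixer bracket

## Task

Gauge the two curves of the green cast bracket with the aluminium radius leaves from the rack. First press the convex leaf that fits into the inside fillet, plate square across the curve, held lightly down and in for about a second so that it bears on the foot and the wall at once without rocking, and leave it standing there; then do the same with the concave leaf that fits on the rounded outside edge, bearing on the block's top and the wall. Touch slowly and press gently (some 8 N on each face, never more than 24 N on the bracket in all), and leave the jar and the weight alone.

Things in the scene. Friction and masses are not known exactly. Their poses are not given: they have to be found in the camera images.
- casting: Green cast bracket, fixed and rigid, step-shaped, 220 mm long (y -110 to 110). Foot top at z = 15 mm (x -80 to 0); upright wall face in the plane x = 0, facing -x; block top at z = 70 mm (to x = 75). Foot and wall join in an inside fillet, radius 18 mm; wall and top in a rounded edge, radius 14 mm. Origin: underside, in the wall plane, mid length
- casting_foot: the flat foot of the casting (same frame as the casting); bears the underside of a leaf in the fillet
- casting_wall: the upright wall face of the casting (same frame as the casting), flat from z = 33 to 56 mm. The metal does not yield: touch it at 6 mm/s or slower, or the blow alone passes the limit. Friction on the foot or top takes up part of a sideways push
- casting_top: the flat top of the casting's block (same frame as the casting), at z = 70 mm, from x = 14 mm
- fillet_corner (a point): point on the casting at mid length where the planes of foot top and wall face would meet; casting x = 0, z = 15 mm; axes as the casting
- edge_corner (a point): point on the casting at mid length where the planes of wall face and block top would meet; casting x = 0, z = 70 mm; axes as the casting
- rack: Plain wooden rack, fixed, 110 x 250 mm: board 10 mm thick with a bar on it (x 14 to 52 mm, top at z = 35 mm) along y. The four leaves stand in a row across it, 68 mm apart, in any order, x as the rack's: convex ones on the board in front of the bar, concave ones with the leg on the board and the body on the bar. Origin: underside centre
- convex_large: Aluminium plate 16 mm thick (its y), 70 mm tall (z up), 0.10-0.22 kg, upright in the rack; pinch across the thickness. Origin at underside, mid thickness; x along the plate, towards the rack's bar. CONVEX: x from -45 to 5 mm, lower +x corner rounded, radius 18.5 mm. 50 mm long. Fits the casting's fillet
- convex_small: Aluminium plate 16 mm thick (its y), 70 mm tall (z up), 0.10-0.22 kg, upright in the rack; pinch across the thickness. Origin at underside, mid thickness; x along the plate, towards the rack's bar. CONVEX: x from -33 to 5 mm, lower +x corner rounded, radius 10 mm. 38 mm long, the shortest leaf. Too sharp for the fillet: it rides on the curve and rocks
- concave_small: Aluminium plate 16 mm thick (its y), 70 mm tall (z up), 0.10-0.22 kg, upright in the rack; pinch across the thickness. Origin at underside, mid thickness; x along the plate, towards the rack's bar. CONCAVE: leg x -37 to -22, z 0-70; body x -22 to 38, z 25-70 mm; inside radius 13.5 mm between them. 75 mm long. Fits the casting's rounded outside edge
- concave_large: Aluminium plate 16 mm thick (its y), 70 mm tall (z up), 0.10-0.22 kg, upright in the rack; pinch across the thickness. Origin at underside, mid thickness; x along the plate, towards the rack's bar. CONCAVE: leg x -37 to -22, z 0-70; body x -22 to 53, z 25-70 mm; inside radius 22 mm between them. 90 mm long, the longest leaf. Too wide a radius for the edge: it rides on the curve and rocks
- convex_large_corner (a point): on the 50 mm convex leaf, where its underside and +x face would meet if not rounded: leaf x = 5, z = 0 mm, mid thickness
- concave_small_corner (a point): on the 75 mm concave leaf, where the notch's ceiling and the leg's +x face would meet if not filled: leaf x = -22, z = 25 mm, mid thickness
- jar: capped jar, 44 mm across, 60 mm tall, upright on the bench in front of the casting; origin underside centre; to be left alone
- weight: steel weight with a neck and knob, 36 mm across, 50 mm tall, upright on the bench in front of the rack; origin underside centre; to be left alone

How it is judged:
On the way, in this order (a step that is already met when the one before it is completed fails the run):
1. the fitting convex leaf is seated in the fillet, square and upright, pressed on foot and wall at once with at least 2.5 N each (x of convex_large_corner in the frame of fillet_corner between -0.002 and 0.0015 m and z of convex_large_corner in the frame of fillet_corner between -0.0015 and 0.002 m and y of convex_large_corner in the frame of fillet_corner between -0.1 and 0.1 m and angle between convex_large's own z axis and vertical below 0.06 rad and angle between the x axis of convex_large and the x axis of casting, either way round below 0.1 rad and contact force between convex_large and casting_foot above 2.5 N and contact force between convex_large and casting_wall above 2.5 N), for 0.7 s.
2. the fitting concave leaf is seated on the rounded edge, square and upright, pressed on block top and wall at once with at least 2.5 N each (x of concave_small_corner in the frame of edge_corner between -0.002 and 0.0015 m and z of concave_small_corner in the frame of edge_corner between -0.0015 and 0.002 m and y of concave_small_corner in the frame of edge_corner between -0.1 and 0.1 m and angle between concave_small's own z axis and vertical below 0.06 rad and angle between the x axis of concave_small and the x axis of casting, either way round below 0.1 rad and contact force between concave_small and casting_top above 2.5 N and contact force between concave_small and casting_wall above 2.5 N), for 0.7 s.
At the end, for the whole second after the job is handed in: The 50 mm convex leaf stands in the fillet and the 75 mm concave leaf on the rounded edge, released, at rest, within 100 mm of mid length, flush on both faces to 1.5 mm (gap up to 2 mm), upright to 0.06 rad and square to the casting to 0.10 rad (x of convex_large_corner in the frame of fillet_corner between -0.002 and 0.0015 m and z of convex_large_corner in the frame of fillet_corner between -0.0015 and 0.002 m and y of convex_large_corner in the frame of fillet_corner between -0.1 and 0.1 m and angle between each of convex_large, concave_small's own z axis and vertical below 0.06 rad and angle between the x axis of each of convex_large, concave_small and the x axis of casting, either way round below 0.1 rad and x of concave_small_corner in the frame of edge_corner between -0.002 and 0.0015 m and z of concave_small_corner in the frame of edge_corner between -0.0015 and 0.002 m and y of concave_small_corner in the frame of edge_corner between -0.1 and 0.1 m and linear speed of each of convex_large, concave_small below 0.02 m/s); the robot touches nothing.
It fails at once if a leaf is pressed on the casting with more than 24 N in all (contact force between any of convex_large, convex_small, concave_small, concave_large and casting above 24 N).
It fails at once if the robot pushes on the casting itself with more than 24 N in all (contact force between any of the fingers, the arm and casting above 24 N).
It fails at once if the jar or the weight is moved more than 30 mm or tipped (distance of any of jar, weight from where it was at the start of the episode above 0.03 m or angle between any of jar, weight's own z axis and vertical above 0.5 rad).
It also fails if it takes over 72 s, if anything falls off the work surface, if the arm or the gripper's body presses on something with over 40 N, if the wrist force passes 120 N, or if a joint passes its speed limit or range.

## Robot

A 7-joint arm with a two-finger parallel gripper is mounted at the origin on the work surface. World frame = base frame: x ahead of the robot, y to its left, z up, the work surface at z = 0. Lengths are in m, angles in rad, forces in N, time in s.
With the tool pointing down it reaches from about 0.4 to 0.9 m from the base axis. Payload 5.5 kg.
Tool frame: the origin (TCP) lies between the finger pads; the fingertips stand 17 mm ahead of it and the grasp point (between the pads) lies 2 mm behind it; z points along the fingers, y is the line along which they close (so a half turn about z gives the same grasp; the last joint's range is limited). The gripper opens to 85 mm and grips with 20 to 120 N. Pads are 22 mm wide; open, the fingers measure 114 mm over their backs; the gripper's body (76 mm by 85 mm) begins 54 mm behind the grasp point. The pads swing forward as they close: fully open they stand 13 mm farther back than shut.
Start: joints at [1.401, 0.501, -0.427, 1.55, 0.221, 1.138, -0.21], TCP at [0.273, -0.59, 0.248] pointing down, gripper open.
Joint ranges: [-2.88, 2.88], [-0.31, 2.03], [-1.54, 1.56], [0.2, 2.42], [-1.41, 4.55], [0.19, 2.02], [-2.57, 2.57]. Speed limits (rad/s): [2.57, 2.57, 3.14, 3.14, 3.14, 3.14, 3.14].

## Interface

Orientations are given as a unit quaternion [w, x, y, z].
In Python, from station import * gives the robot as it stands.
- The arm moves only by the shell command python3 -m crank 'ROWS' [FORCE]. ROWS is JSON, a list that holds one entry, the list of rows, each a list of 7 numbers: the gripper's target within -1 to 1 (shut at 1, half-way at 0, fully open at -1), then the shift along the tool's x, y, z in m, then the turn, a rotation vector about the tool's x, y, z in rad. A call has 1 to 10 rows; each row shifts and turns the commanded pose from where the row before left it, along the tool's axes as they then stand; what a row does not reach is not made up. A row lasts 1/10 s, in which the tool goes at most 50 mm and 8.59 degrees, less where a joint would pass 70% of its speed; a pose out of reach is approached as far as the arm can. A call with a gripper value outside its range is refused whole. The fingers move at their own pace and stop on an object; FORCE is the grip in N (left out, the last holds). Time passes only in rows, so rows that do not move let the fingers close. It gives the time, the measured TCP pose, the force, the opening and the grip force at its end, in the units of the state.
- sense(): the state, without advancing time (a new reading comes with each control period).
- get_image(name): name is "side" or "top" or "wrist"; returns the picture (384x512x3 uint8, blue, green, red); there is no depth.
- get_calibration(name): a dict with "camera_matrix" (3x3 intrinsics, pixels), "R" (3x3) and "t" (3): a world point X has camera coordinates R X + t. Camera axes: x right, y down, z forward; pixel columns grow to the right and rows downward; lengths in m; the calibration is good to about 2 mm. A picture is of the moment at which its call begins: read the wrist's pose just before it. get_calibration takes no time and is no camera call; for the wrist camera it gives the pose at the moment of the call.
- close_job(): hands the job in; it is judged then, once.
The state is a dict: "clock": time; "q": joint angles; "joint_vel": joint speeds; "joint_efforts": joint torques, N m; "eef_pos": TCP position; "ee_rot": TCP orientation; "force": force on the tool from outside, world axes, zero at the start; "torque": the same for the moment, N m; "grip_width": finger opening in m; "grasp_force": force on a finger pad.
Only numpy, scipy, OpenCV 4.12 (cv2) and the standard library are available. Lean on these libraries where they do the work, as an engineer would, in place of code of your own. Each camera call takes 0.05 s, during which the arm holds its last target. There are 200 camera calls.

## Working session

There is one attempt and no reset: what is moved stays moved. The work goes in short steps, Python scripts to look and compute and a shell command to move; the robot and the scene stay as the last step left them, time stands still between calls to the robot, and variables do not carry over. Pictures are saved under pics/ and viewed, at most 11 in all, crops included, and the job is handed in when it is done.

```bash
mkdir -p pics; ls; python3 - <<'E'
from station import *
import cv2,numpy as np
s=sense();print(s)
for n in ["side","top"]:
    c=get_calibration(n);print(n,c)
    cv2.imwrite(f"pics/{n}0.png",get_image(n))
E
```

```text
pics
{'clock': 0.0, 'q': array([ 1.4012039 ,  0.50181367, -0.42679685,  1.55148947,  0.22079776,
        1.13832004, -0.21030304]), 'joint_vel': array([-3.67375337e-04,  1.22930988e-03, -7.95283896e-04, -1.15445044e-04,
        1.94448696e-03,  1.02383639e-03,  4.98532336e-05]), 'joint_efforts': array([ 7.84625809e-04, -5.69522524e+01, -5.81525892e+00, -2.80937308e+01,
        1.09018674e-02,  1.21460238e-02,  7.41194242e-06]), 'eef_pos': array([ 0.27228832, -0.58946396,  0.24726484]), 'ee_rot': array([-9.68652922e-04,  9.76670252e-01,  2.14742279e-01, -1.85762573e-04]), 'force': array([ 1.27559291, -0.44415909,  1.24309317]), 'torque': array([-0.0276901 , -0.03802205, -0.01038059]), 'grasp_force': 0.0, 'grip_width': 0.0853194603969026}
side {'camera_matrix': array([[431.97826548,   0.        , 259.90618959],
       [  0.        , 431.97826548, 190.43909828],
       [  0.        ,   0.        ,   1.        ]]), 'R': array([[-0.98186399, -0.18954849, -0.00380372],
       [-0.14039234,  0.7404249 , -0.65731344],
       [ 0.12740914, -0.64485838, -0.75360771]]), 't': array([0.48663946, 0.11369073, 0.97754631])}
top {'camera_matrix': array([[348.67180924,   0.        , 251.39765107],
       [  0.        , 348.67180924, 192.39033052],
       [  0.        ,   0.        ,   1.        ]]), 'R': array([[-0.02845567, -0.99933768, -0.02268189],
       [-0.99358177,  0.03076239, -0.10885283],
       [ 0.10947848,  0.01943883, -0.99379907]]), 't': array([0.03100537, 0.47268817, 0.7520448 ])}
```

View pics/side0.png

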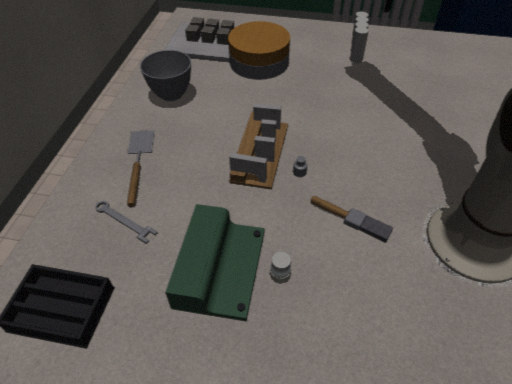

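View pics/top0.png

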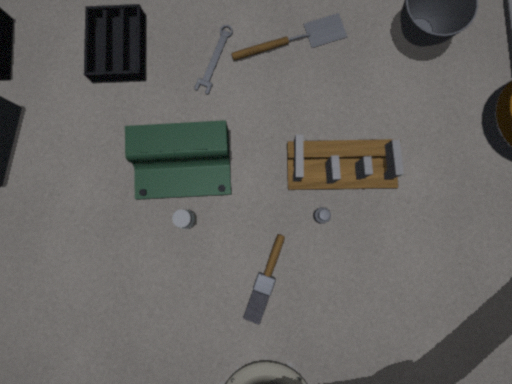

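Side view: the green casting is around (218,260), the rack around (262,145), the jar at (281,265) and the weight at (300,166). Top view: the casting is at (180,160), and the rack at (343,165) has leaves at columns 299, 335, 367 and 397. I'll enlarge both to pick corners.

```bash
python3 - <<'E'
import cv2
a=cv2.imread("pics/top0.png")[110:210,115:410]
cv2.imwrite("pics/topc.png",cv2.resize(cv2.convertScaleAbs(a,alpha=1.6,beta=15),None,fx=2.7,fy=2.7,interpolation=cv2.INTER_CUBIC))
a=cv2.imread("pics/side0.png")[95:325,160:310]
cv2.imwrite("pics/sidec.png",cv2.resize(cv2.convertScaleAbs(a,alpha=1.6,beta=15),None,fx=2.6,fy=2.6,interpolation=cv2.INTER_CUBIC))
E
```

```text
(no output)
```

View pics/topc.png

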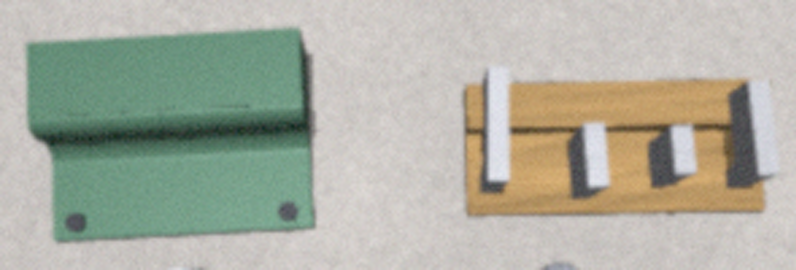

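View pics/sidec.png

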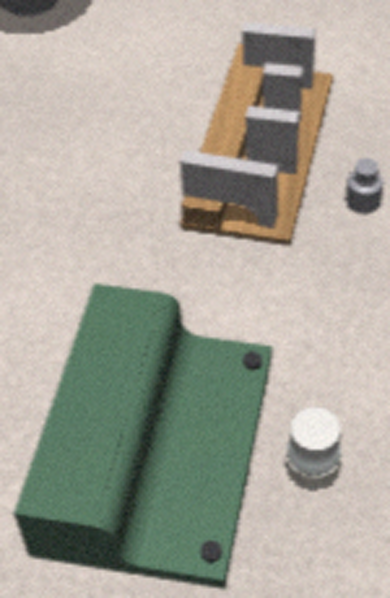

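Top crop: leaves from left to right are concave_large (497,125), convex_large (595,155), convex_small (682,150) and concave_small (763,130). The casting top's back corners are at (27,44) and (298,29), and the foot front corners at (57,241) and (314,226). The side crop agrees. Next I'll fit poses to both views.

```bash
cat > h.py <<'E'
import numpy as np,cv2
from station import *
from scipy.optimize import least_squares
from scipy.spatial.transform import Rotation as Ro
def proj(c,X):
    p=(c["R"]@np.atleast_2d(X).T).T+c["t"]; p=(c["camera_matrix"]@p.T).T; return p[:,:2]/p[:,2:]
def w(p,X):
    x,y,z,a=p; X=np.atleast_2d(X)/1000.; return X@np.array([[np.cos(a),-np.sin(a),0],[np.sin(a),np.cos(a),0],[0,0,1]]).T+[x,y,z]
def fit(obs,x0,wz=0):
    # obs: list of (cal, model mm, px); wz: weight holding z at x0[2]
    f=lambda p:np.concatenate([(proj(c,w(p,m))-u).ravel() for c,m,u in obs]+[[wz*(p[2]-x0[2])]])
    r=least_squares(f,x0,loss='soft_l1'); return r.x,r.fun
def tcp():
    s=sense(); q=s["ee_rot"]; return s["eef_pos"],Ro.from_quat([q[1],q[2],q[3],q[0]])
E
python3 - <<'E'
from h import *
T=get_calibration("top");S=get_calibration("side")
t=lambda *a:np.array(a)/2.7+[115,110]-.3
s=lambda *a:np.array(a)/2.6+[160,95]-.3
def go(n,tm,tp,sm,sp,x0):
    p,f=fit([(T,np.array(tm),t(*tp)),(S,np.array(sm),s(*sp))],x0)
    print(n,p.round(4),f.round(1))
go("cast",[(75,110,70),(75,-110,70),(-80,110,15),(-80,-110,15)],[(27,44),(298,29),(57,241),(314,226)],
 [(75,110,70),(75,-110,70),(-80,-110,15),(-80,110,0)],[(17,513),(97,286),(271,347),(224,585)],[.45,.15,0,0])
go("rack",[(-55,125,10),(-55,-125,10),(52,125,35)],[(467,213),(763,211),(467,86)],
 [(-55,125,0),(55,125,0),(-55,-125,10)],[(289,241),(182,227),(331,75)],[.45,-.2,0,0])
go("cvxL",[(5,8,70),(5,-8,70),(-45,-8,70),(-45,8,70)],[(583,124),(605,123),(608,186),(588,188)],
 [(5,8,70),(-45,8,70),(-45,-8,70),(5,-8,70)],[(247,119),(299,122),(299,111),(247,108)],[.45,-.2,0.01,0])
go("ccvS",[(38,8,70),(38,-8,70),(-37,-8,70),(-37,8,70)],[(749,83),(770,83),(778,174),(757,177)],
 [(38,8,70),(-37,8,70),(-37,-8,70),(38,-8,70)],[(243,36),(314,40),(315,30),(243,26)],[.45,-.3,0.01,0])
p,R=tcp();print(p,R.as_matrix().round(3)); W=get_calibration("wrist");print(W["R"]@R.as_matrix(), W["R"]@p+W["t"])
E
```

```text
cast [ 0.5504  0.1748 -0.0024  0.0246] [ 0.4 -0.   0.9 -0.4 -0.6  0.1  0.3  0.4 -0.7  0.5 -1.2 -0.6  0.4 -0.3
  0.9  1.4 -0. ]
rack [ 5.325e-01 -1.914e-01  5.000e-04 -1.650e-02] [ 0.1  0.7  1.3 -0.1 -0.2 -1.1  0.3  2.1 -1.1  0.8  0.8 -0.9  0. ]
cvxL [ 0.5346 -0.1598  0.0095  0.0378] [-0.1  0.2 -0.6  0.   0.5  0.3  0.2  0.1 -0.6 -0.5 -0.8  0.4  0.   0.4
  0.5 -0.5 -0. ]
ccvS [ 0.5318 -0.2922  0.0043  0.028 ] [-0.3 -0.2 -0.4 -0.7  0.3  0.7  0.4  0.1 -0.3 -0.6 -0.3  0.6  0.1  0.8
  0.7 -0.4 -0. ]
[ 0.2723354  -0.589517    0.24732741] [[ 0.908  0.42  -0.001]
 [ 0.42  -0.908  0.002]
 [ 0.    -0.002 -1.   ]]
[[-4.06151076e-04  9.99998762e-01  1.52038528e-03]
 [-9.57229758e-01  5.11115029e-05 -2.89328858e-01]
 [-2.89328578e-01 -1.57286926e-03  9.57228552e-01]] [-0.00031906  0.03431008  0.14142801]
```

Reprojection errors are about 1 px, and the fitted heights match (leaf base 9.5 mm against 10, casting -2 mm against 0). Next I'll go over the rack for a wrist look.

```bash
python3 -m crank '[[[-1,0,0,0,0,0,0.137],[-1,0,0,0,0,0,0.137],[-1,0,0,0,0,0,0.137],[-1,0.02,-0.03,0,0,0,0],[-1,0.025,-0.042,0,0,0,0],[-1,0.025,-0.042,0,0,0,0],[-1,0.025,-0.042,0,0,0,0],[-1,0.025,-0.042,0,0,0,0],[-1,0.025,-0.042,0,0,0,0],[-1,0.025,-0.042,0,0,0,0]]]' 60
python3 -m crank '[[[-1,0.025,-0.042,0,0,0,0],[-1,0.02,-0.035,0,0,0,0],[-1,0.01,-0.02,0,0,0,0],[-1,0,0,0,0,0,0],[-1,0,0,0,0,0,0],[-1,0,0,0,0,0,0]]]'
python3 - <<'E'
from h import *
c=get_calibration("wrist");im=get_image("wrist");np.savez("w1.npz",**c);cv2.imwrite("pics/w1.png",im)
p,R=tcp();print(p,R.as_matrix().round(4))
E
```

```text
clock: 1.1
eef_pos: [0.4368, -0.3025, 0.2481]
ee_rot: [-0.0, 1.0, 0.011, -0.0]
force: [0.9, -1.5, 0.7]
grip_width: 0.0857
grasp_force: 0.0
clock: 1.7
eef_pos: [0.4885, -0.2077, 0.248]
ee_rot: [0.0, 1.0, 0.01, -0.0]
force: [0.2, -0.3, 0.2]
grip_width: 0.0853
grasp_force: 0.0
[ 0.48847619 -0.20787389  0.24802979] [[ 9.998e-01  1.920e-02 -8.000e-04]
 [ 1.920e-02 -9.998e-01 -4.000e-04]
 [-8.000e-04  4.000e-04 -1.000e+00]]
```

View pics/w1.png

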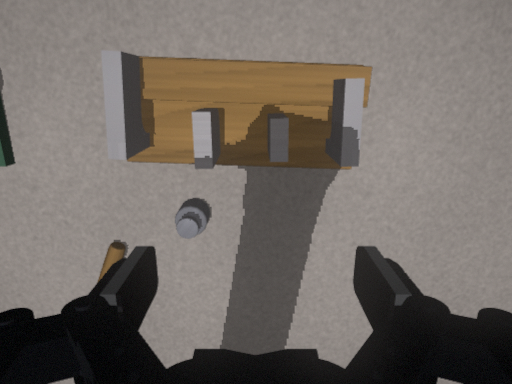

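Wrist view: convex_large's top face runs from (195,111) to (213,158), concave_small's from (345,78) to (360,157), and the weight is at (190,218).

```bash
python3 - <<'E'
from h import *
c=dict(np.load("w1.npz"))
im=cv2.imread("pics/w1.png")
a=im[95:175,180:300];b=im[65:175,325:375]
big=np.zeros((600,800,3),np.uint8)
r=cv2.resize(a,None,fx=4,fy=4,interpolation=cv2.INTER_CUBIC);big[:r.shape[0],:r.shape[1]]=r
r=cv2.resize(b,None,fx=5,fy=5,interpolation=cv2.INTER_CUBIC);big[:r.shape[0],500:500+r.shape[1]]=r
cv2.imwrite("pics/w1c.png",cv2.convertScaleAbs(big,alpha=1.3,beta=10))
E
```

```text
(no output)
```

View pics/w1c.png

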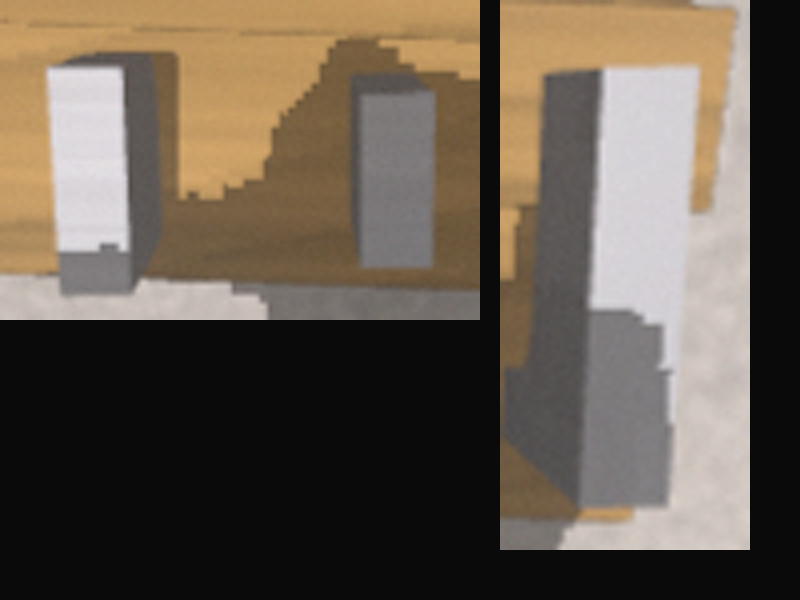

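In the crop, convex_large's top is (48,67)-(133,294), with its lower part in the gripper's shadow. concave_small's top is (602,68)-(667,506).

```bash
python3 - <<'E'
from h import *
c=dict(np.load("w1.npz"))
T=get_calibration("top");S=get_calibration("side")
t=lambda *a:np.array(a)/2.7+[115,110]-.3
s=lambda *a:np.array(a)/2.6+[160,95]-.3
L=lambda x0,x1:np.array([(x1,8,70),(x1,-8,70),(x0,-8,70),(x0,8,70)])
A=np.array([(48,67),(124,67),(133,294),(60,294)])/4+[180,95]-.4
B=(np.array([(602,68),(698,67),(667,506),(580,506)])-[500,0])/5+[325,65]-.4
for n,x0,x1,u,tp,sp,g in [("cvxL",-45,5,A,[(583,124),(605,123),(608,186),(588,188)],[(247,119),(247,108),(299,111),(299,122)],[.5346,-.16,.01,.03]),("ccvS",-37,38,B,[(749,83),(770,83),(778,174),(757,177)],[(243,36),(243,26),(315,30),(314,40)],[.53,-.29,.01,.03])]:
    for wz in (0,1e5):
        p,f=fit([(c,L(x0,x1),u)],g,wz);print(n,p.round(4),f.round(1))
    p,f=fit([(c,L(x0,x1),u),(T,L(x0,x1),t(*tp)),(S,L(x0,x1),s(*sp))],g);print("  all",p.round(4))
print(c["R"].round(3))
E
```

```text
cvxL [ 0.536  -0.1605  0.0089  0.0198] [ 0.2 -0.1 -0.2 -0.1 -0.2  0.1  0.2  0.1 -0. ]
cvxL [ 0.5362 -0.1607  0.01    0.0196] [ 0.1 -0.2 -0.1 -0.2 -0.2  0.2  0.2  0.2 -0. ]
  all [ 0.5357 -0.1604  0.0083  0.0227]
ccvS [ 0.5325 -0.2908  0.008   0.0411] [ 0.   0.1  0.  -0.1  0.2 -0.2 -0.2  0.2 -0. ]
ccvS [ 0.5327 -0.2902  0.01    0.0416] [-0.  -0.1  0.1 -0.4  0.2  0.1 -0.3  0.5 -0. ]
  all [ 0.5322 -0.2916  0.0053  0.0389]
[[ 0.019 -1.    -0.001]
 [-0.957 -0.019  0.291]
 [-0.291 -0.005 -0.957]]
```

convex_large is at (0.536, -0.161, 0.010) with yaw 0.02. concave_small is at (0.5326, -0.2905) with yaw 0.04. I'll grasp convex_large at mid length.

```bash
python3 -m crank '[[[0,0.0142,-0.0232,0,0,0,0],[0,0.0142,-0.0232,0,0,0,0],[0,0,0,0.035,0,0,0],[0,0,0,0.035,0,0,0],[0,0,0,0.035,0,0,0],[0,0,0,0.035,0,0,0],[0,0,0,0.025,0,0,0],[0,0,0,0.015,0,0,0],[0,0,0,0.012,0,0,0],[0,0,0,0,0,0,0]]]'
python3 -m crank '[[[0,0,0,0,0,0,0],[0.9,0,0,0,0,0,0],[0.9,0,0,0,0,0,0],[0.9,0,0,0,0,0,0],[0.9,0,0,0,0,0,0],[0.9,0,0,0,0,0,0],[0.9,0,0,0,0,0,0],[0.9,0,0,0,0,0,0]]]' 60
```

```text
clock: 2.75
eef_pos: [0.5159, -0.1597, 0.0553]
ee_rot: [-0.0, 1.0, 0.01, -0.001]
force: [0.3, -0.6, -0.4]
grip_width: 0.0425
grasp_force: 0.0
clock: 3.55
eef_pos: [0.5177, -0.1595, 0.0575]
ee_rot: [0.0, 1.0, 0.011, 0.001]
force: [-0.4, 0.2, 7.0]
grip_width: 0.0151
grasp_force: 58.8
```

```bash
python3 -m crank '[[[0.9,0,0,-0.01,0,0,0],[0.9,0,0,-0.02,0,0,0],[0.9,0,0,-0.03,0,0,0],[0.9,0,0,-0.03,0,0,0],[0.9,0,0,-0.03,0,0,0],[0.9,0,-0.02,0,0,0,0],[0.9,-0.001,-0.03,0,0,0,0],[0.9,-0.001,-0.04,0,0,0,0],[0.9,-0.001,-0.04,0,0,0,0],[0.9,-0.001,-0.04,0,0,0,0]]]'
python3 -m crank '[[[0.9,0,-0.04,0,0,0,0],[0.9,0,-0.04,0,0,0,0],[0.9,0,-0.03,0,0,0,0],[0.9,0,-0.01,0,0,0,0],[0.9,0,0,0,0,0,0],[0.9,0,0,0,0,0,0],[0.9,0,0,0,0,0,0]]]'
python3 - <<'E'
from h import *
for n in("wrist","side"):
    c=get_calibration(n);im=get_image(n);np.savez(n+"2.npz",**c);cv2.imwrite(f"pics/{n}2.png",im)
a=np.hstack([cv2.imread("pics/wrist2.png"),cv2.imread("pics/side2.png")[140:340,140:340].repeat(1,0)[:, :].copy() if 0 else cv2.resize(cv2.imread("pics/side2.png")[150:330,150:285],(288,384))])
cv2.imwrite("pics/c2.png",a)
p,R=tcp();print(p,R.as_matrix().round(4),sense()["force"])
E
```

```text
clock: 4.55
eef_pos: [0.5084, 0.0119, 0.1767]
ee_rot: [0.0, 1.0, 0.011, 0.0]
force: [0.1, -0.1, -1.6]
grip_width: 0.0151
grasp_force: 58.6
clock: 5.25
eef_pos: [0.5065, 0.1284, 0.1761]
ee_rot: [0.001, 1.0, 0.009, -0.0]
force: [0.0, 0.1, -1.4]
grip_width: 0.0153
grasp_force: 58.7
[0.50658481 0.12878453 0.17621759] [[ 9.998e-01  1.910e-02 -2.000e-04]
 [ 1.910e-02 -9.998e-01 -8.000e-04]
 [-2.000e-04  8.000e-04 -1.000e+00]] [ 0.36124146  0.70389964 -1.56049132]
```

View pics/c2.png

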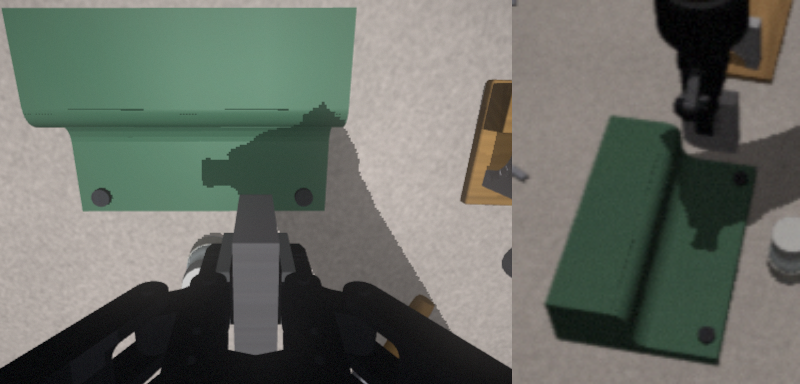

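Wrist view: the casting's back-top corners are at (3,8) and (355,8), its foot front corners at (84,211) and (325,211). The held leaf's +x face has its top edge at row 233 (columns 234-278) and lower edge at row 195 (240-272). The leaf's back end is at row 350. It's held upright.

```bash
python3 - <<'E'
from h import *
c=dict(np.load("wrist2.npz"))
m=np.array([(75,110,70),(75,-110,70),(-80,110,15),(-80,-110,15)]);u=np.array([(3,8),(355,8),(84,211),(325,211)])
for wz in(0,1e5):
    p,f=fit([(c,m,u)],[.55,.175,0,.02],wz);print("cast",p.round(4),f.round(1))
p,f=fit([(c,m,u)],[.55,.175,0,.02],1e5)
print(proj(c,w(p,[(0,110,43),(0,-110,43)])))
m=np.array([(5,8,70),(5,-8,70),(-45,8,70),(-45,-8,70)]);u=np.array([(234,233),(278,233),(228,351),(281,351)])
P,f=fit([(c,m,u)],[.53,.13,.13,.02]);print("leaf",P.round(4),f.round(1))
P0=np.array([.5066+.536-.5177,.1288,.1762-.0475,.02]);print("pred",P0,proj(c,w(P0,m)).round(0).tolist(),proj(c,w(P0,[5,8,18])))
E
```

```text
cast [ 0.551   0.176  -0.0013  0.0209] [-0.1  0.8  1.1 -0.  -0.5 -0.3 -0.6 -0.8 -0. ]
cast [ 0.551   0.1755 -0.      0.0198] [-0.7  0.3  2.6 -0.1 -0.7  0.2  0.1 -0.  -0. ]
[[ 49.5042623  125.79057336]
 [338.61327761 125.4777453 ]]
leaf [0.527  0.1283 0.1248 0.0177] [-1.2 -0.   1.1  0.   7.2 -0.  -4.7  0.  -0. ]
pred [0.5249 0.1288 0.1287 0.02  ] [[230.0, 244.0], [278.0, 243.0], [233.0, 363.0], [276.0, 363.0]] [[238.03236368 195.43977012]]
```

```bash
python3 -m crank '[[[0.9,0,0,0.02,0,0,0],[0.9,0,0,0.03,0,0,0],[0.9,0,0,0.025,0,0,0],[0.9,0,0,0.015,0,0,0],[0.9,0,0,0.006,0,0,0],[0.9,0,0,0.002,0,0,0],[0.9,0,0,0,0,0,0],[0.9,0,0,0,0,0,0],[0.9,0,0,0,0,0,0]]]'
python3 -m crank '[[[0.9,0,0,0.0005,0,0,0],[0.9,0,0,0.0005,0,0,0],[0.9,0,0,0.0005,0,0,0],[0.9,0,0,0.0005,0,0,0],[0.9,0,0,0.0005,0,0,0],[0.9,0,0,0.0005,0,0,0],[0.9,0,0,0.0005,0,0,0],[0.9,0,0,0.0005,0,0,0],[0.9,0,0,0.0005,0,0,0],[0.9,0,0,0.0005,0,0,0]]]'
```

```text
clock: 6.25
eef_pos: [0.5071, 0.1308, 0.0792]
ee_rot: [-0.0, 1.0, 0.011, 0.001]
force: [0.5, -0.4, -1.4]
grip_width: 0.0154
grasp_force: 58.7
clock: 7.25
eef_pos: [0.5064, 0.1306, 0.0733]
ee_rot: [-0.0, 1.0, 0.011, -0.0]
force: [0.6, 0.2, -2.1]
grip_width: 0.015
grasp_force: 58.7
```

```bash
R5='' ; python3 -m crank '[[[0.9,0,0,0.0006,0,0,0],[0.9,0,0,0.0006,0,0,0],[0.9,0,0,0.0006,0,0,0],[0.9,0,0,0.0006,0,0,0],[0.9,0,0,0.0006,0,0,0],[0.9,0,0,0.0006,0,0,0],[0.9,0,0,0.0006,0,0,0],[0.9,0,0,0.0006,0,0,0]]]'
python3 -m crank '[[[0.9,0,0,0.0005,0,0,0],[0.9,0,0,0.0005,0,0,0]]]'
```

```text
clock: 8.05
eef_pos: [0.5064, 0.1306, 0.0685]
ee_rot: [0.0, 1.0, 0.011, 0.0]
force: [-0.6, 0.1, -1.2]
grip_width: 0.0153
grasp_force: 58.7
clock: 8.25
eef_pos: [0.5064, 0.1306, 0.0675]
ee_rot: [0.0, 1.0, 0.011, -0.0]
force: [0.5, 1.0, -1.6]
grip_width: 0.0154
grasp_force: 58.7
```

```bash
python3 -m crank '[[[0.9,0,0,0.0005,0,0,0],[0.9,0,0,0.0005,0,0,0]]]'
```

```text
clock: 8.45
eef_pos: [0.5064, 0.1306, 0.0665]
ee_rot: [-0.0, 1.0, 0.011, 0.0]
force: [0.5, -0.1, -2.3]
grip_width: 0.0154
grasp_force: 58.7
```

```bash
python3 -m crank '[[[0.9,0,0,0.0005,0,0,0],[0.9,0,0,0.0005,0,0,0]]]' | grep -E "pos|force:"
python3 -m crank '[[[0.9,0,0,0.0005,0,0,0],[0.9,0,0,0.0005,0,0,0]]]'| grep -E "pos|force:"
```

```text
eef_pos: [0.5064, 0.1306, 0.0655]
force: [0.3, -0.5, -2.2]
grasp_force: 58.7
eef_pos: [0.5064, 0.1306, 0.0645]
force: [0.2, 0.4, -1.5]
grasp_force: 58.7
```

```bash
python3 -m crank '[[[0.9,0,0,0.0005,0,0,0],[0.9,0,0,0.0005,0,0,0]]]'| grep -E "pos|force:"
```

```text
eef_pos: [0.5064, 0.1307, 0.0635]
force: [-0.2, -0.4, -1.1]
grasp_force: 58.7
```

```bash
python3 -m crank '[[[0.9,0,0,0.0005,0,0,0],[0.9,0,0,0.0005,0,0,0]]]'| grep -E "pos|force:"
```

```text
eef_pos: [0.5064, 0.1306, 0.0625]
force: [-1.7, -0.7, 5.6]
grasp_force: 59.4
```

```bash
python3 -m crank '[[[0.9,0,0,0.0005,0,0,0]]]'| grep -E "pos|force:"
```

```text
eef_pos: [0.5065, 0.1306, 0.0625]
force: [-3.7, -0.7, 8.6]
grasp_force: 60.0
```

```bash
python3 -m crank '[[[0.9,0,0,0.0005,0,0,0]]]'| grep -E "pos|force:"
```

```text
eef_pos: [0.5065, 0.1307, 0.0625]
force: [-4.4, -1.1, 14.5]
grasp_force: 60.7
```

The foot is touched at TCP z 0.0625, as predicted. I'll ease off so the leaf just skims and advance to the wall.

```bash
python3 -m crank '[[[0.9,0,0,-0.0008,0,0,0],[0.9,0,0,-0.001,0,0,0],[0.9,0.002,0,0,0,0,0],[0.9,0.003,0,0,0,0,0],[0.9,0.003,0,0,0,0,0],[0.9,0.003,0,0,0,0,0],[0.9,0.002,0,0,0,0,0],[0.9,0.001,0,0,0,0,0],[0.9,0,0,0,0,0,0],[0.9,0,0,0,0,0,0]]]'| grep -E "pos|force:"
python3 -m crank '[[[0.9,0.0005,0,0,0,0,0],[0.9,0.0005,0,0,0,0,0]]]'| grep -E "pos|force:"
```

```text
eef_pos: [0.5202, 0.1309, 0.0633]
force: [-0.0, 0.1, -2.4]
grasp_force: 58.8
eef_pos: [0.5213, 0.1309, 0.0633]
force: [-0.8, 0.0, -1.5]
grasp_force: 58.8
```

```bash
python3 -m crank '[[[0.9,0.0005,0,0,0,0,0],[0.9,0.0005,0,0,0,0,0]]]'| grep -E "pos|force:"
```

```text
eef_pos: [0.5224, 0.131, 0.0633]
force: [-1.3, -0.3, -1.1]
grasp_force: 58.8
```

```bash
python3 -m crank '[[[0.9,0.0005,0,0,0,0,0],[0.9,0.0005,0,0,0,0,0]]]'| grep -E "pos|force:"
```

```text
eef_pos: [0.5234, 0.131, 0.0633]
force: [0.7, 0.5, -1.1]
grasp_force: 58.8
```

```bash
python3 -m crank '[[[0.9,0.0005,0,0,0,0,0],[0.9,0.0005,0,0,0,0,0],[0.9,0.0005,0,0,0,0,0]]]'| grep -E "pos|force:"
```

```text
eef_pos: [0.5249, 0.131, 0.0633]
force: [0.1, 0.3, -1.2]
grasp_force: 58.8
```

```bash
python3 -m crank '[[[0.9,0.0005,0,0,0,0,0],[0.9,0.0005,0,0,0,0,0]]]'| grep -E "pos|force:"
```

```text
eef_pos: [0.5259, 0.131, 0.0633]
force: [-0.3, -0.3, -2.0]
grasp_force: 58.8
```

```bash
python3 -m crank '[[[0.9,0.0005,0,0,0,0,0]]]'| grep -E "pos|force:"
```

```text
eef_pos: [0.5264, 0.1311, 0.0633]
force: [0.2, 0.6, -2.2]
grasp_force: 58.8
```

```bash
python3 -m crank '[[[0.9,0.0005,0,0,0,0,0],[0.9,0.0005,0,0,0,0,0]]]'| grep -E "pos|force:"
```

```text
eef_pos: [0.5274, 0.1311, 0.0633]
force: [0.7, -0.0, -0.9]
grasp_force: 58.8
```

```bash
python3 -m crank '[[[0.9,0.0005,0,0,0,0,0]]]'| grep -E "pos|force:"
```

```text
eef_pos: [0.5279, 0.1311, 0.0633]
force: [-0.2, 0.4, -1.0]
grasp_force: 58.8
```

```bash
python3 -m crank '[[[0.9,0.0005,0,0,0,0,0]]]'| grep -E "pos|force:"
```

```text
eef_pos: [0.5284, 0.1311, 0.0633]
force: [-0.4, -0.3, -1.9]
grasp_force: 58.8
```

```bash
python3 -m crank '[[[0.9,0.0005,0,0,0,0,0],[0.9,0.0005,0,0,0,0,0]]]'| grep -E "pos|force:"
```

```text
eef_pos: [0.5291, 0.1311, 0.0633]
force: [-1.9, 0.6, -0.9]
grasp_force: 58.8
```

```bash
python3 -m crank '[[[0.9,0.0005,0,0,0,0,0]]]'| grep -E "pos|force:"
```

```text
eef_pos: [0.5291, 0.1311, 0.0631]
force: [-2.1, 0.7, -0.3]
grasp_force: 58.8
```

```bash
python3 -m crank '[[[0.9,0.0005,0,0,0,0,0]]]'| grep -E "pos|force:"
```

```text
eef_pos: [0.5291, 0.1311, 0.063]
force: [-4.7, 0.2, 1.3]
grasp_force: 58.9
```

```bash
python3 -m crank '[[[0.9,0,0,0.0005,0,0,0],[0.9,0.0003,0,0.0005,0,0,0]]]'| grep -E "pos|force:"
```

```text
eef_pos: [0.5292, 0.1311, 0.0625]
force: [-10.1, -2.2, 12.9]
grasp_force: 60.5
```

```bash
python3 -m crank '[[[0.9,0,0,0,0,0,0]]]'| grep -E "pos|rot|force:"
```

```text
eef_pos: [0.5292, 0.1311, 0.0625]
ee_rot: [0.001, 1.0, 0.011, -0.001]
force: [-7.5, -1.7, 7.2]
grasp_force: 60.1
```

```bash
python3 -m crank '[[[0.9,0,0,0,0,0,0],[0.9,0,0,0,0,0,0],[0.9,0,0,0,0,0,0],[0.9,0,0,0,0,0,0],[0.9,0,0,0,0,0,0],[0.9,0,0,0,0,0,0],[0.9,0,0,0,0,0,0],[0.9,0,0,0,0,0,0],[0.9,0,0,0,0,0,0],[0.9,0,0,0,0,0,0]]]'| grep -E "pos|rot|force:|clock"; python3 - <<'E'
from station import *
print(sense()["torque"])
E
```

```text
clock: 13.75
eef_pos: [0.5291, 0.1311, 0.0625]
ee_rot: [0.001, 1.0, 0.011, -0.001]
force: [-8.0, -0.3, 7.1]
grasp_force: 60.1
[-0.17048306  1.5941704  -0.0055255 ]
```

Both faces held about 8 N for over a second. I'll relax partly and release.

```bash
python3 -m crank '[[[0.9,-0.0004,0,-0.0004,0,0,0],[0.9,-0.0003,0,-0.0004,0,0,0],[0.9,0,0,0,0,0,0],[0.9,0,0,0,0,0,0]]]'| grep -E "pos|force:"
python3 -m crank '[[[0.6,0,0,0,0,0,0],[0.4,0,0,0,0,0,0],[0.2,0,0,0,0,0,0],[0.2,0,0,0,0,0,0],[0.2,0,0,0,0,0,0],[0.2,0,0,0,0,0,0],[0.2,0,0,0,0,0,0]]]'| grep -E "pos|force:|width"
```

```text
eef_pos: [0.5291, 0.1311, 0.0627]
force: [-5.2, -0.2, -1.8]
grasp_force: 58.6
eef_pos: [0.5301, 0.1311, 0.0632]
force: [-0.2, 0.1, -0.2]
grip_width: 0.0341
grasp_force: 0.0
```

```bash
python3 -m crank '[[[0.2,0,0,-0.005,0,0,0],[0.2,0,0,-0.02,0,0,0],[0.2,0,0,-0.04,0,0,0],[0.2,0,0,-0.04,0,0,0],[0.2,-0.01,0.02,-0.03,0,0,0],[0.2,-0.01,0.04,0,0,0,0],[0.2,-0.01,0.04,0,0,0,0],[0.2,0,0.02,0,0,0,0],[0.2,0,0,0,0,0,0],[0.2,0,0,0,0,0,0]]]'| grep -E "pos|force:"
python3 - <<'E'
from h import *
c=get_calibration("wrist");im=get_image("wrist");np.savez("w3.npz",**c)
r=cv2.imwrite("pics/w3.png",im)
P=np.array([.5525-.005-.0001,.1311,.015,.02]);print(proj(c,w(P,[(5,8,70),(5,-8,70),(-45,8,70),(-45,-8,70),(-45,-8,0),(5,-8,0)])).round(0).tolist());print(tcp()[0])
E
```

```text
eef_pos: [0.5027, 0.0106, 0.1985]
force: [0.7, 0.7, 0.5]
grasp_force: 0.0
[[73.0, 119.0], [96.0, 119.0], [83.0, 188.0], [105.0, 188.0], [137.0, 166.0], [131.0, 112.0]]
[0.50272741 0.0115718  0.19845661]
```

View pics/w3.png

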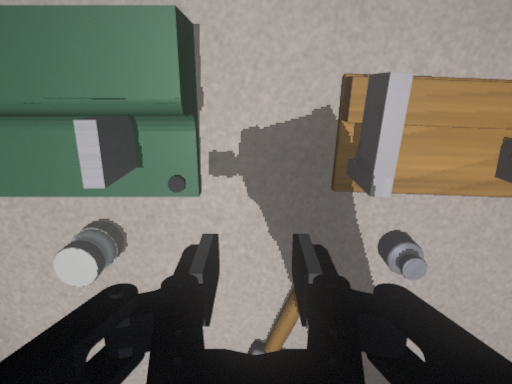

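convex_large stands in the fillet: its top corners are at (75,119) and (83,187), within 2-3 px of the prediction. Jar and weight are undisturbed. On to concave_small.

```bash
python3 -m crank '[[[0,0.002,0.02,0,0,0,0],[0,0.003,0.035,0,0,0,0],[0,0.003,0.042,0,0,0,0],[0,0.003,0.042,0,0,0,0],[0,0.003,0.042,0,0,0,0],[0,0.003,0.042,0,0,0,0],[0,0.003,0.04,0,0,0,0],[0,0.004,0.03,0,0,0,0],[0,0,0.01,0,0,0,-0.0205],[0,0,0,0,0,0,0]]]'| grep -E "pos|force:"
python3 -m crank '[[[0,0,0,0,0,0,0],[0,0,0,0,0,0,0]]]'
python3 - <<'E'
from h import *
c=get_calibration("wrist");im=get_image("wrist");cv2.imwrite("pics/w4.png",im)
P=np.array([.5326,-.2905,.01,.041]);print(proj(c,w(P,[(38,8,70),(38,-8,70),(-37,-8,70),(-37,8,70)])).round(0).tolist());print(tcp()[0],tcp()[1].as_matrix()[0])
E
```

```text
eef_pos: [0.5338, -0.2925, 0.1976]
force: [-0.5, 1.6, -0.6]
grasp_force: 0.0
clock: 17.1
eef_pos: [0.5339, -0.2893, 0.1981]
ee_rot: [-0.001, 1.0, 0.023, 0.0]
force: [-0.1, -0.4, 0.3]
grip_width: 0.0427
grasp_force: 0.0
[[246.0, 140.0], [268.0, 140.0], [267.0, 235.0], [246.0, 235.0]]
[ 0.53384087 -0.28961601  0.19822146] [9.98977534e-01 4.52090255e-02 1.75415851e-04]
```

View pics/w4.png

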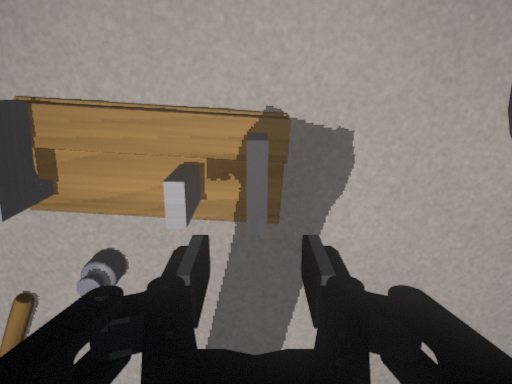

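concave_small's top is at columns 246-268, rows 140-235, as predicted and centred between the fingers. Descending and gripping.

```bash
python3 -m crank '[[[0,0,0,0.02,0,0,0],[0,0,0,0.035,0,0,0],[0,0,0,0.035,0,0,0],[0,0,0,0.025,0,0,0],[0,0,0,0.015,0,0,0],[0,0,0,0.01,0,0,0],[0,0,0,0,0,0,0],[0,0,0,0,0,0,0]]]'| grep -E "pos|force:"
python3 -m crank '[[[0.9,0,0,0,0,0,0],[0.9,0,0,0,0,0,0],[0.9,0,0,0,0,0,0],[0.9,0,0,0,0,0,0],[0.9,0,0,0,0,0,0],[0.9,0,0,0,0,0,0],[0.9,0,0,0,0,0,0]]]' 80
```

```text
eef_pos: [0.5341, -0.2919, 0.0591]
force: [-0.7, 0.2, 0.7]
grasp_force: 0.0
clock: 18.65
eef_pos: [0.5342, -0.2924, 0.0595]
ee_rot: [0.001, 1.0, 0.021, 0.001]
force: [-0.4, -0.1, 6.5]
grip_width: 0.015
grasp_force: 78.3
```

```bash
python3 -m crank '[[[0.9,0,0,-0.01,0,0,0],[0.9,0,0,-0.03,0,0,0],[0.9,0,0,-0.04,0,0,0],[0.9,0,0,-0.04,0,0,0.023],[0.9,0.002,-0.02,0,0,0,0],[0.9,0.003,-0.035,0,0,0,0],[0.9,0.003,-0.042,0,0,0,0],[0.9,0.003,-0.042,0,0,0,0],[0.9,0.003,-0.042,0,0,0,0],[0.9,0.003,-0.042,0,0,0,0]]]'| grep -E "pos|force:"
python3 -m crank '[[[0.9,0.003,-0.042,0,0,0,0],[0.9,0.003,-0.042,0,0,0,0],[0.9,0.003,-0.042,0,0,0,0],[0.9,0.003,-0.042,0,0,0,0],[0.9,0.003,-0.042,0,0,0,0],[0.9,0.003,-0.04,0,0,0,0],[0.9,0,-0.025,0,0,0,0],[0.9,0,-0.012,0,0,0,0],[0.9,0,0,0,0,0,0],[0.9,0,0,0,0,0,0]]]'
python3 - <<'E'
from h import *
c=get_calibration("wrist");im=get_image("wrist");cv2.imwrite("pics/w5.png",im);np.savez("w5.npz",**c)
p,R=tcp();print(p,R.as_matrix().round(4)[0])
P=np.array([p[0]-.0016,p[1],p[2]-.0495,.02]);print(proj(c,w(P,[(38,8,70),(38,-8,70),(-37,-8,70),(-37,8,70),(38,8,25),(38,-8,25)])).round(0).tolist())
E
```

```text
eef_pos: [0.5454, -0.0671, 0.1785]
force: [-0.3, 0.1, -1.5]
grasp_force: 78.1
clock: 20.65
eef_pos: [0.5585, 0.2167, 0.1779]
ee_rot: [0.001, 1.0, 0.009, -0.0]
force: [0.0, -0.9, -1.9]
grip_width: 0.0148
grasp_force: 78.1
[0.55871531 0.21599479 0.17783099] [ 9.999e-01  1.670e-02 -4.000e-04]
[[232.0, 204.0], [280.0, 204.0], [277.0, 383.0], [236.0, 383.0], [238.0, 171.0], [273.0, 171.0]]
```

View pics/w5.png

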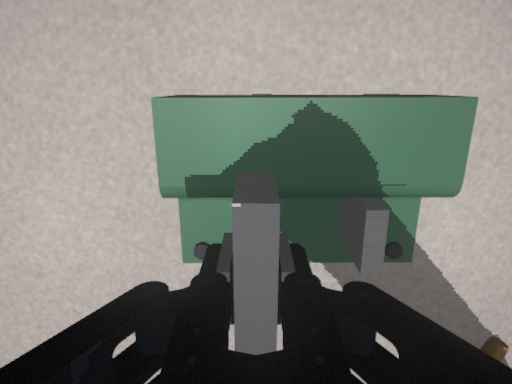

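The held concave leaf's end face runs from row 204 to 171, as predicted. The convex leaf still stands in the fillet at (370,235). Descending in front of the wall.

```bash
python3 -m crank '[[[0.9,0,0,0.02,0,0,0],[0.9,0,0,0.025,0,0,0],[0.9,0,0,0.018,0,0,0],[0.9,0,0,0.01,0,0,0],[0.9,0,0,0.004,0,0,0],[0.9,0,0,0,0,0,0],[0.9,0,0,0,0,0,0],[0.9,0,0,0,0,0,0]]]'| grep -E "pos|force:"
python3 -m crank '[[[0.9,0,0,0.0005,0,0,0],[0.9,0,0,0.0005,0,0,0],[0.9,0,0,0.0005,0,0,0],[0.9,0,0,0.0005,0,0,0],[0.9,0,0,0.0005,0,0,0],[0.9,0,0,0.0005,0,0,0]]]'| grep -E "pos|force:"
```

```text
eef_pos: [0.5591, 0.2189, 0.1022]
force: [0.4, -0.3, -1.9]
grasp_force: 78.1
eef_pos: [0.5583, 0.2187, 0.098]
force: [-0.6, -0.7, -2.0]
grasp_force: 78.1
```

```bash
python3 -m crank '[[[0.9,0,0,0.0005,0,0,0],[0.9,0,0,0.0005,0,0,0]]]'| grep -E "pos|force:"
```

```text
eef_pos: [0.5583, 0.2187, 0.097]
force: [0.2, -0.2, -0.6]
grasp_force: 78.1
```

```bash
python3 -m crank '[[[0.9,0,0,0.0005,0,0,0],[0.9,0,0,0.0005,0,0,0]]]'| grep -E "pos|force:"
```

```text
eef_pos: [0.5583, 0.2187, 0.0961]
force: [-0.7, 0.2, -2.4]
grasp_force: 78.1
```

```bash
python3 -m crank '[[[0.9,0,0,0.0005,0,0,0],[0.9,0,0,0.0005,0,0,0]]]'| grep -E "pos|force:"
```

```text
eef_pos: [0.5584, 0.2187, 0.0951]
force: [-0.3, 0.1, -1.8]
grasp_force: 78.1
```

```bash
python3 -m crank '[[[0.9,0,0,0.0005,0,0,0]]]'| grep -E "pos|force:"
```

```text
eef_pos: [0.5583, 0.2187, 0.0946]
force: [-1.1, -0.1, 2.5]
grasp_force: 78.3
```

Top contact is at 0.0946 (predicted 0.0945). I'll lift 1 mm and advance to the wall.

```bash
python3 -m crank '[[[0.9,0,0,-0.0005,0,0,0],[0.9,0,0,-0.0007,0,0,0],[0.9,0.002,0,0,0,0,0],[0.9,0.003,0,0,0,0,0],[0.9,0.003,0,0,0,0,0],[0.9,0.002,0,0,0,0,0],[0.9,0.001,0,0,0,0,0],[0.9,0,0,0,0,0,0],[0.9,0,0,0,0,0,0]]]'| grep -E "pos|force:"
python3 -m crank '[[[0.9,0.0005,0,0,0,0,0],[0.9,0.0005,0,0,0,0,0],[0.9,0.0005,0,0,0,0,0]]]'| grep -E "pos|force:"
```

```text
eef_pos: [0.5692, 0.2189, 0.0957]
force: [0.1, -0.5, -1.5]
grasp_force: 78.2
eef_pos: [0.5709, 0.2189, 0.0958]
force: [-0.7, -0.3, -1.1]
grasp_force: 78.2
```

```bash
python3 -m crank '[[[0.9,0.0005,0,0,0,0,0],[0.9,0.0005,0,0,0,0,0]]]'| grep -E "pos|force:"
```

```text
eef_pos: [0.5719, 0.2189, 0.0958]
force: [0.3, -0.8, -1.8]
grasp_force: 78.2
```

```bash
python3 -m crank '[[[0.9,0.0005,0,0,0,0,0],[0.9,0.0005,0,0,0,0,0]]]'| grep -E "pos|force:"
```

```text
eef_pos: [0.5729, 0.219, 0.0958]
force: [-0.1, 0.3, -1.2]
grasp_force: 78.2
```

```bash
python3 -m crank '[[[0.9,0.0005,0,0,0,0,0],[0.9,0.0005,0,0,0,0,0]]]'| grep -E "pos|force:"
```

```text
eef_pos: [0.5739, 0.219, 0.0958]
force: [-1.1, 0.9, -2.1]
grasp_force: 78.2
```

```bash
python3 -m crank '[[[0.9,0.0005,0,0,0,0,0]]]'| grep -E "pos|force:"
```

```text
eef_pos: [0.5739, 0.219, 0.0957]
force: [-0.7, -0.6, -1.5]
grasp_force: 78.2
```

```bash
python3 -m crank '[[[0.9,0.0005,0,0,0,0,0]]]'| grep -E "pos|force:"
```

```text
eef_pos: [0.574, 0.219, 0.0956]
force: [-3.5, -1.0, 0.6]
grasp_force: 78.2
```

```bash
python3 -m crank '[[[0.9,0.0003,0,0.0005,0,0,0],[0.9,0,0,0.0005,0,0,0]]]'| grep -E "pos|force:"
```

```text
eef_pos: [0.574, 0.2191, 0.0947]
force: [-6.0, -0.6, 6.1]
grasp_force: 78.8
```

```bash
python3 -m crank '[[[0.9,0.0002,0,0.0004,0,0,0],[0.9,0,0,0,0,0,0]]]'| grep -E "pos|force:"
```

```text
eef_pos: [0.5741, 0.2191, 0.0947]
force: [-7.4, -1.3, 5.6]
grasp_force: 79.1
```

```bash
python3 -m crank '[[[0.9,0,0,0.0003,0,0,0],[0.9,0,0,0,0,0,0],[0.9,0,0,0,0,0,0],[0.9,0,0,0,0,0,0],[0.9,0,0,0,0,0,0],[0.9,0,0,0,0,0,0],[0.9,0,0,0,0,0,0],[0.9,0,0,0,0,0,0],[0.9,0,0,0,0,0,0],[0.9,0,0,0,0,0,0]]]'| grep -E "pos|rot|force:"
```

```text
eef_pos: [0.5741, 0.2191, 0.0947]
ee_rot: [0.001, 1.0, 0.01, -0.001]
force: [-7.9, -1.8, 7.9]
grasp_force: 79.3
```

```bash
python3 -m crank '[[[0.9,0,0,0,0,0,0],[0.9,0,0,0,0,0,0],[0.9,0,0,0,0,0,0]]]'| grep -E "pos|rot|force:|clock"
```

```text
clock: 26.5
eef_pos: [0.574, 0.2191, 0.0947]
ee_rot: [0.0, 1.0, 0.01, -0.001]
force: [-7.1, -2.5, 8.0]
grasp_force: 79.3
```

Both faces are held at about 8 N. Relaxing and releasing.

```bash
python3 -m crank '[[[0.9,-0.0004,0,-0.0004,0,0,0],[0.9,-0.0004,0,-0.0004,0,0,0],[0.9,0,0,0,0,0,0],[0.9,0,0,0,0,0,0]]]'| grep -E "pos|force:"
python3 -m crank '[[[0.6,0,0,0,0,0,0],[0.4,0,0,0,0,0,0],[0.2,0,0,0,0,0,0],[0,0,0,0,0,0,0],[0,0,0,0,0,0,0],[0,0,0,0,0,0,0],[0,0,0,0,0,0,0]]]'| grep -E "pos|force:|width"
python3 -m crank '[[[0,0,0,-0.005,0,0,0],[0,0,0,-0.02,0,0,0],[0,0,0,-0.035,0,0,0],[0,0,0,-0.035,0,0,0],[0,0,0.02,-0.02,0,0,0],[0,-0.01,0.035,0,0,0,0],[0,-0.02,0.035,0,0,0,0],[0,-0.01,0.02,0,0,0,0],[0,0,0,0,0,0,0],[0,0,0,0,0,0,0]]]'| grep -E "pos|force:|clock"
python3 - <<'E'
from h import *
c=get_calibration("wrist");a=get_image("wrist");b=get_image("side")
A=np.array([.5524-.005,.1311,.015,.02]);B=np.array([.5741-.0016,.2191,.045,.02])
m=lambda x0,x1:[(x1,8,70),(x1,-8,70),(x0,-8,70),(x0,8,70)]
for P,x0,x1 in((A,-45,5),(B,-37,38)):
    for n,k in(("wrist",c),("side",get_calibration("side"))):print(n,proj(k,w(P,m(x0,x1))).round(0).tolist())
cv2.imwrite("pics/f.png",np.hstack([a,cv2.resize(b[170:330,160:280],(288,384),interpolation=cv2.INTER_CUBIC)]))
E
```

```text
eef_pos: [0.574, 0.2191, 0.0948]
force: [-5.6, 0.6, 1.8]
grasp_force: 78.2
eef_pos: [0.5746, 0.219, 0.0949]
force: [-0.4, -0.7, -0.3]
grip_width: 0.0428
grasp_force: 0.0
clock: 28.6
eef_pos: [0.537, 0.1081, 0.2105]
force: [0.4, -0.2, -0.0]
grasp_force: 0.0
wrist [[215.0, 166.0], [236.0, 166.0], [237.0, 226.0], [217.0, 226.0]]
side [[220.0, 231.0], [222.0, 225.0], [245.0, 228.0], [244.0, 234.0]]
wrist [[67.0, 84.0], [92.0, 84.0], [107.0, 197.0], [84.0, 197.0]]
side [[178.0, 254.0], [180.0, 247.0], [218.0, 253.0], [216.0, 260.0]]
```

View pics/f.png

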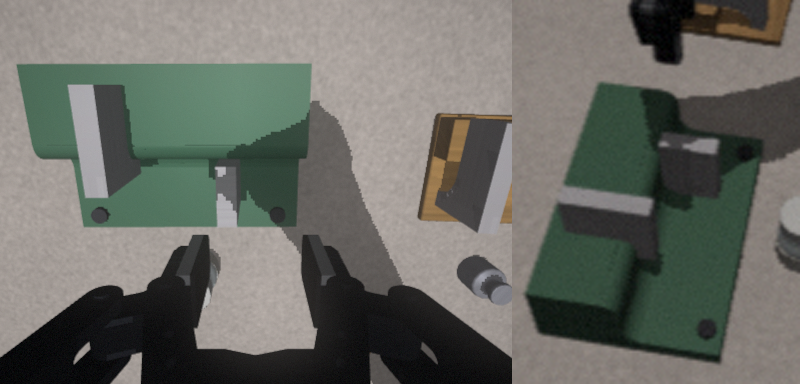

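Both leaves stand where predicted: concave top at (68,84)-(107,197), convex top at (216,166)-(238,227). They're upright and released, and the gripper is clear. Handing in.

```bash
python3 -c "
from station import *
print(close_job())"
```

```text
the job is handed in; nothing more can be done
None
```

I pressed both fitting leaves home at about 8 N on each face for over a second, the convex in the fillet and then the concave on the rounded edge; both stand released with the gripper clear, and I handed the job in at about 29 s without seeing the verdict.

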